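Draw the chipper's blade plate and show it to the bench camera

ROBOT

A 7-joint arm with a two-finger parallel gripper is mounted at the origin on a cart in front of the work surface, level with it; the furniture and walls round the work are solid. World frame = base frame: x ahead of the robot, y to its left, z up, the work surface at z = 0. Lengths are in m, angles in rad, forces in N, time in s.
With the tool pointing down it reaches from about 0.35 to 0.9 m from the base axis. Payload 7.2 kg.
Tool frame: the origin (TCP) lies midway between the tips of the shut fingers; the grasp point (between the pads) lies env.grip_depth behind it (env.grip_depth is the distance from the TCP to the grasp point, in m); z points along the fingers, y is the line along which they close (so a half turn about z gives the same grasp; the last joint's range is limited). The gripper opens to 85 mm and grips with 20 to 120 N. Pads are 22 mm wide; open, the fingers measure 114 mm over their backs; the gripper's body (76 mm by 85 mm) begins 54 mm behind the grasp point. The pads swing forward as they close: fully open they stand 13 mm farther back than shut.
Start: joints at [1.044, 0.411, -0.013, 1.596, 0.006, 1.134, -0.082], TCP at [0.277, -0.56, 0.231] pointing down, gripper open.
Joint ranges: [-2.95, 2.95], [-0.29, 1.99], [-1.47, 1.44], [0.14, 2.54], [-1.03, 4.17], [0.13, 1.85], [-2.86, 2.86]. Speed limits (rad/s): [2.39, 2.39, 3.01, 3.01, 3.14, 3.14, 3.14].

INTERFACE

Orientations are given as a 3x3 rotation matrix whose columns are the frame's x, y, z axes.
In Python, from cell import env, vision, job_done gives the robot as it stands.
- The arm moves only by the shell command python3 -m crank 'ROWS' [OPENING]. ROWS is JSON, a list of rows, each an object of numbers: "tx", "ty", "tz": the shift along the tool's x, y, z each as a share of 0.3 m, from -1 to 1; "ax", "ay", "az": the turn, a rotation vector about the tool's x, y, z each as a share of pi rad, from -1 to 1. A call has 1 to 12 rows; each row is the pose to reach, as a shift and turn from the pose commanded when the call began, along the tool's axes at that moment, turning the shorter way round; what a row does not reach only later rows make up. A row lasts 1/8 s, in which the tool goes at most 62.5 mm and 10.7 degrees, less where a joint would pass 70% of its speed; a pose out of reach is approached as far as the arm can. A call with a number of a shift or a turn outside -1 to 1 is refused whole. A call with a gripper value outside its range is refused whole. OPENING is the gripper's target within -1 to 1 (fully open at 1, half-way at 0, shut at -1), set as the call begins (- or left out, the last holds). The fingers move at their own pace and stop on an object; the grip force is fixed at half the most. Time passes only in rows, so rows that repeat a pose let the fingers close. It gives the time, the measured TCP pose, the force, the opening and the grip force at its end, in the units of the state.
- env.get_obs(): the state, without advancing time (a new reading comes with each control period).
- vision.get_image(name): name is "side" or "top" or "wrist"; returns a dict with "color" (400x640x3 uint8, blue, green, red), "camera_matrix" (3x3 intrinsics, pixels), "xyz" and "orientation" of the camera in the world; the wrist camera has in their place "hand_eye" (4x4, takes a point from camera to tool coordinates, whose origin is the TCP and whose axes are the flange's). Camera axes: x right, y down, z forward; pixel columns grow to the right and rows downward; lengths in m; the calibration is good to about 2 mm. The wrist camera is an equidistant fisheye: a pixel r from the principal point sees the ray r / f radians off the axis. A picture is of the moment at which its call begins: read the wrist's pose just before it. There is no depth.
- job_done(): hands the job in; it is judged then, once.
Trained networks look in a picture, given as the dict that the camera call returned (one of the last four; its "shot" number tells which), for a name from the list of things; names that differ only in an ending like _2 or _b are one class to them, and where a whole thing is asked for, a point or a joint stands for the part that bears it (a point fixed in the world has none). Each returns a list of dicts, best first, with "confidence" (0 to 1); they miss things now and then, are a little off and sometimes report something else, mostly with a low value. They report only what shows in the picture. A call takes as long as a camera call. They do not tell look-alikes from the thing itself.
- vision.recognise(picture, label): "pixel" ([column, row] in pixels, amid what is visible of it).
- vision.tip_of(picture, label): "pixel" ([column, row] in pixels: a listed point, or the origin of a listed thing).
The state is a dict: "time_s": time; "joint_positions": joint angles; "joint_velocities": joint speeds; "tau": joint torques, N m; "position": TCP position; "tcp_rot": TCP orientation; "ft_force": force on the tool from outside, world axes, zero at the start; "wrist_torque": the same for the moment, N m; "finger_gap": finger opening in m; "grasp_force": force on a finger pad.
Only numpy, scipy, OpenCV 4.12 (cv2) and the standard library are available. Lean on these libraries where they do the work, as an engineer would, in place of code of your own. Each camera call takes 0.05 s, during which the arm holds its last target. There are 200 camera calls.

TASK

Blade check before service: swing the catch on the bench chipper aside, draw the blade plate straight up out of its guides and, without setting it down, hold it up still in the air in front of the bench camera's lens, about 20 cm from it, centred on the lens, upright and square to it, with the cutting side (the side that faced the pusher) towards the lens. Finish while still holding the plate there; do not let go, do not bump the camera, and leave the other things on the worktop where they are.

Things in the scene. Friction and masses are not known exactly. Their poses are not given: they have to be found in the camera images.
- chipper: Fixed aluminium hand chipper for potato sticks, about 440 x 170 with its lever. Origin on the worktop under the middle of the seated blade plate; x the feed (pusher, lever at -x, under 210 high; outlet chute at +x), y across, z up. Two upright guides at y +-56, top z 137, with slots 12 wide; the plate stands in them on a sill at z 36, 1 clearance. +y side towards the robot, outlet to its left.
- blade_plate: Loose steel plate, 110 wide (y), 104 high (z), 10 thick (x), 0.28 to 0.46 kg, with a 6 x 6 blade grid in its window (solid to the touch). Origin in the middle of its lower edge, z up. Cutting side -x (blades stand out 2) faces the pusher. Seated, its axes agree with the chipper's and its origin is 36 over the worktop; over 101 straight up clears the guides.
- plate_grip (a point): Point in the black grip on the middle of the plate's top rim, 120 above the plate's lower edge. The grip is 34 wide (y), 10 thick (x) and reaches from 104 to 132 above the lower edge. Pinch it from above across its thickness, along the plate's x.
- grid_centre (a point): Centre of the blade grid, 52 mm above the plate's lower edge, 68 mm below plate_grip.
- catch (a joint): Steel turn-button on top of the chipper's +y guide, rad about an upright pivot. Near 0 (closed) its nose lies 2 mm over the plate's top edge and blocks it, the tail with the knob points to the chipper's +y. It opens counter-clockwise seen from above (knob towards the pusher, -x) to a stop at 1.57, clears the plate from 1.1, stays where left (about 1 N at the knob).
- catch_knob (a point): On the axis of the black round thumb knob at the tail of the catch: 13 diameter, reaching from 142 to 173 mm over the worktop (this point is at 160); the bar under it, 10 wide, tops out at 148 mm. It moves on a circle of 34 mm radius about catch_pivot.
- catch_pivot (a point): The catch's pivot axis, 66 mm to the chipper's +y side of the plate's middle, 145 mm over the worktop.
- bench_camera: The white inspection camera, a post on a round foot 108 in diameter, 211 high, fixed. Origin in the middle of its underside; it looks along its own -x. At yaw 0 it looks straight towards the robot's side, world -x.
- lens (a point): The camera's lens, in the dark window on the front of its head, 160 mm over the worktop, 40 mm in front of the post's axis; axes as the camera's: it looks along -x.
- tart_dish: A small loose fluted metal tart dish, 83 in diameter, 33 high; leave it alone.
- round_cutter: A loose fluted metal cutter ring, 62 in diameter, 28 high; leave it alone.
Not all that is in view belongs to the job. What is shaped like the blade_plate but orange is not meant.

How it is judged:
On the way, in this order (a step that is already met when the one before it is completed fails the run):
1. the catch is swung clear with the plate still seated (value of joint catch above 1.1 rad and z of blade_plate in the frame of chipper below 0.05 m), for 0.2 s.
2. the plate is drawn up clear of its guides, in the gripper (z of blade_plate in the frame of chipper above 0.138 m and contact force between the fingers and blade_plate above 1 N), for 0.2 s.
At the end, for the whole second after the job is handed in: The plate hangs in the gripper alone and still, its grid centre 15 to 25 cm in front of the lens and within 3 cm of the lens axis sideways and in height, upright within 0.15 rad, its cutting side to the lens and square to it within 0.2 rad (x of grid_centre in the frame of lens between -0.25 and -0.15 m and y of grid_centre in the frame of lens between -0.03 and 0.03 m and z of grid_centre in the frame of lens between -0.03 and 0.03 m and x of lens in the frame of blade_plate below -0.1 m and angle between the x axis of blade_plate and the x axis of lens, either way round below 0.2 rad and angle between blade_plate's own z axis and vertical below 0.15 rad and contact force between the fingers and blade_plate above 1 N and contact force between blade_plate and chipper below 0.2 N and contact force between blade_plate and bench_camera below 0.2 N and linear speed of blade_plate below 0.02 m/s and angular speed of blade_plate below 0.15 rad/s); the arm keeps its last pose, push and grip.
It fails at once if the plate is dropped or set down on the worktop (height (world z) of blade_plate below 0.02 m).
It fails at once if the camera is bumped (contact force between any of the arm, the fingers, blade_plate and bench_camera above 1 N).
It fails at once if the tart dish or the cutter ring is disturbed (distance of any of tart_dish, round_cutter from where it was at the start of the episode above 0.02 m).
It also fails if it takes over 46 s, if anything falls off the work surface, if the arm or the gripper's body presses on something with over 40 N, if the wrist force passes 120 N, or if a joint passes its speed limit or range.

## Working session

There is one attempt and no reset: what is moved stays moved. The work goes in short steps, Python scripts to look and compute and a shell command to move; the robot and the scene stay as the last step left them, time stands still between calls to the robot, and variables do not carry over. Pictures are saved under pics/ and viewed, at most 10 in all, crops included, and the job is handed in when it is done.

```bash
ls; mkdir -p pics
cat > h.py <<'E'
import numpy as np, cv2
from cell import env, vision, job_done
def ray(p,px):
    K=np.array(p["camera_matrix"]);R=np.array(p["orientation"]);
    d=R@np.linalg.inv(K)@np.array([px[0],px[1],1.]);return np.array(p["xyz"]),d
def atz(p,px,z):
    o,d=ray(p,px);return o+d*(z-o[2])/d[2]
def tri(rs):
    A=0;b=0
    for o,d in rs:
        d=d/np.linalg.norm(d);P=np.eye(3)-np.outer(d,d);A=A+P;b=b+P@o
    return np.linalg.solve(A,b)
E
python3 - <<'E'
from h import *
np.set_printoptions(precision=4,suppress=True)
o=env.get_obs();print(o["position"],o["tcp_rot"],o["finger_gap"],env.grip_depth,o["time_s"])
P={n:vision.get_image(n) for n in("side","top")}
for n,p in P.items():
    cv2.imwrite(f"pics/{n}0.png",p["color"]);print(n,p["xyz"],np.array(p["orientation"]).tolist())
    for l in["chipper","blade_plate","plate_grip","grid_centre","catch_knob","catch_pivot","bench_camera","lens","tart_dish","round_cutter"]:
        print(l,[(np.round(r["pixel"],1).tolist(),round(r["confidence"],2)) for r in vision.tip_of(p,l)[:3]])
E
```

```text
pics
[ 0.2765 -0.5599  0.2305] [[ 0.8965  0.443  -0.0008]
 [ 0.443  -0.8965  0.0014]
 [-0.0001 -0.0016 -1.    ]] 0.08570013281070553 0.0187 0.0
side [0.4255 0.7002 0.6859] [[-0.9690193168524118, -0.15307544836630357, 0.19382845682288236], [-0.24652984470282419, 0.6470877451349168, -0.721457196074036], [-0.014986635302370306, -0.7468904586374522, -0.6647781912477649]]
chipper [([318.4, 183.2], 0.73), ([318.5, 132.1], 0.67), ([248.8, 238.6], 0.32)]
blade_plate [([389.3, 220.7], 0.71), ([398.6, 178.7], 0.67), ([319.1, 178.4], 0.65)]
plate_grip [([319.2, 133.9], 0.73), ([406.9, 141.7], 0.66)]
grid_centre [([318.1, 155.5], 0.78), ([403.2, 165.1], 0.67)]
catch_knob [([360.1, 138.5], 0.46)]
catch_pivot [([346.9, 142.3], 0.46)]
bench_camera [([240.3, 297.4], 0.95), ([392.3, 221.3], 0.27)]
lens [([245.9, 238.5], 0.8), ([319.4, 176.1], 0.52), ([359.8, 136.3], 0.5)]
tart_dish [([311.5, 250.5], 0.58)]
round_cutter [([387.7, 222.2], 0.77)]
top [0.4308 0.0512 1.2167] [[0.01435331304393259, -0.9880709425762347, 0.1533290410886796], [-0.9998872563195821, -0.01485989072425951, -0.00215830891235945], [0.004411015116838972, -0.1532807753248077, -0.9881728324850185]]
chipper [([377.7, 195.2], 0.91)]
blade_plate [([379.7, 191.8], 0.78), ([403.5, 264.8], 0.66)]
plate_grip [([412.0, 269.0], 0.66), ([382.8, 187.6], 0.6)]
grid_centre [([403.7, 265.1], 0.8), ([381.0, 187.6], 0.78)]
catch_knob [([387.7, 225.9], 0.53)]
catch_pivot [([383.5, 212.7], 0.64)]
bench_camera [([348.7, 257.2], 0.61), ([251.2, 163.2], 0.58)]
lens [([243.2, 169.0], 0.84), ([253.0, 167.1], 0.26)]
tart_dish [([302.1, 207.7], 0.71)]
round_cutter [([347.6, 259.2], 0.49)]
```

Run:
```python
from h import *
a=cv2.imread("pics/side0.png")[60:360,160:560];b=cv2.imread("pics/top0.png")[100:325,180:480]
cv2.imwrite("pics/side0c.png",cv2.resize(a,None,fx=2,fy=2,interpolation=cv2.INTER_CUBIC))
cv2.imwrite("pics/top0c.png",cv2.resize(b,(800,600),interpolation=cv2.INTER_CUBIC))
np.set_printoptions(precision=4,suppress=True)
P={n:vision.get_image(n) for n in("side","top")}
S=P["side"];T=P["top"]
for n,s,t in[("grip",[319.2,133.9],[382.8,187.6]),("grid",[318.1,155.5],[381,187.6]),("knob",[360.1,138.5],[387.7,225.9]),("pivot",[346.9,142.3],[383.5,212.7]),("lens",[245.9,238.5],[243.2,169]),("cam",[240.3,297.4],[251.2,163.2]),("tart",[311.5,250.5],[302.1,207.7]),("cutter",[387.7,222.2],[347.6,259.2]),("orange",[403.2,165.1],[403.5,264.8])]:
    print(n,tri([ray(S,s),ray(T,t)]))
```

```text
grip [ 0.623  -0.0917  0.1595]
grid [ 0.6309 -0.096   0.0955]
knob [ 0.5291 -0.1042  0.1528]
pivot [ 0.5603 -0.0954  0.144 ]
lens [0.6644 0.2581 0.1646]
cam [ 0.7076  0.266  -0.0044]
tart [ 0.5901  0.1173 -0.0015]
cutter [ 0.4436 -0.0142 -0.0078]
orange [ 0.4297 -0.1604  0.0539]
```

View pics/side0c.png

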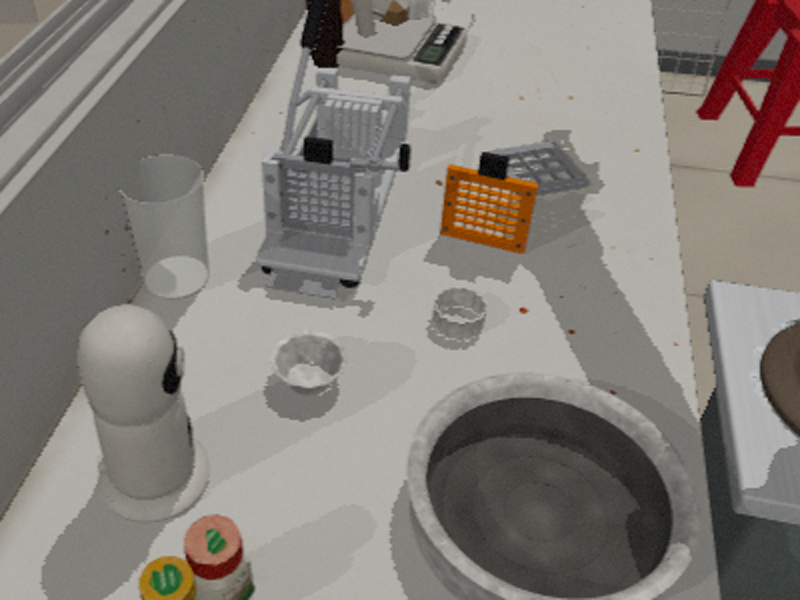

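View pics/top0c.png

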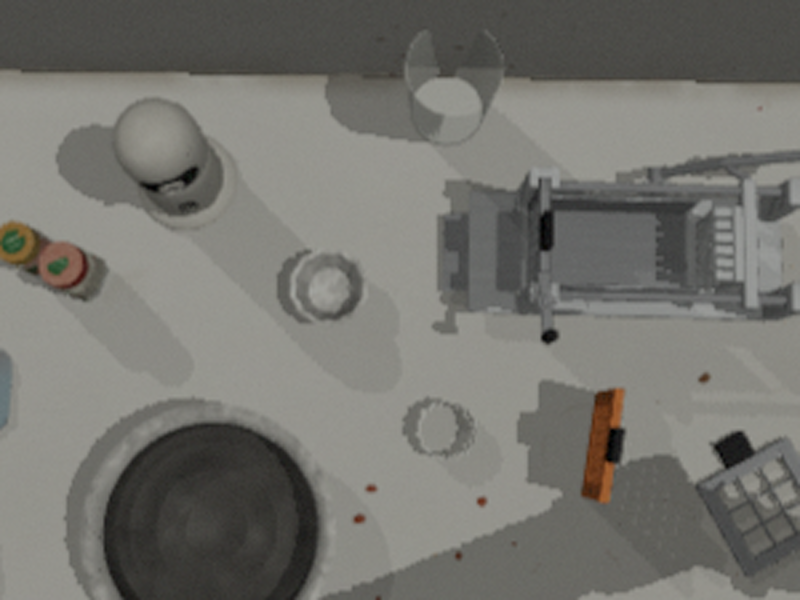

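The blade plate candidates are:
- **Grey plate seated in the chipper:** side (318,155), top (381,188). It stands in the guides under the catch, so it is the one meant.
- **Orange plate:** side (403,165), top (404,265). This is the look-alike to ignore.
- **Loose grey coarse grid lying flat:** top about (465,285). It is not seated in the chipper.

The enlarged crops confirm this. The camera stands at left, with its lens turned towards the robot and somewhat to the right. I'll move over the chipper first.

```bash
python3 -m crank '[{"tz":-0.3},{"tx":0.3,"ty":-0.2,"tz":-0.35,"az":0.13},{"tx":1,"ty":-0.75,"tz":-0.35,"az":0.13},{"tx":1,"ty":-0.75,"tz":-0.35,"az":0.13},{"tx":1,"ty":-0.75,"tz":-0.35,"az":0.13},{"tx":1,"ty":-0.75,"tz":-0.35,"az":0.13},{"tx":1,"ty":-0.75,"tz":-0.35,"az":0.13},{"tx":1,"ty":-0.75,"tz":-0.35,"az":0.13},{"tx":1,"ty":-0.75,"tz":-0.35,"az":0.13}]' -0.55
cat >> h.py <<'E'
def wrist():
    o=env.get_obs();p=vision.get_image("wrist");H=np.array(p["hand_eye"]);R=np.array(o["tcp_rot"])
    p["R"]=R@H[:3,:3];p["t"]=np.array(o["position"])+R@H[:3,3];return p
def wray(p,px):
    K=np.array(p["camera_matrix"]);v=np.array([(px[0]-K[0,2]),(px[1]-K[1,2])]);r=np.hypot(*v);th=r/K[0,0]
    d=np.array([*(v/r*np.sin(th)),np.cos(th)]);return p["t"],p["R"]@d
def wz(p,px,z):
    o,d=wray(p,px);return o+d*(z-o[2])/d[2]
Z=dict(catch_knob=.16,catch_pivot=.145,plate_grip=.156,grid_centre=.088,chipper=0,lens=.16,bench_camera=0)
def wtips(p,labels=Z):
    for l in labels:
        for r in vision.tip_of(p,l)[:2]: print(l,np.round(r["pixel"]),round(r["confidence"],2),np.round(wz(p,r["pixel"],Z[l]),4))
E
python3 - <<'E'
from h import *
p=wrist();cv2.imwrite("pics/w1.png",p["color"]);o=env.get_obs();print(o["position"],o["tcp_rot"],o["finger_gap"],o["joint_positions"],p["t"],p["R"][:,2]);wtips(p)
E
```

```text
[ 0.27675471 -0.56038801  0.23130684] [[ 8.96600958e-01  4.42839385e-01 -2.23074777e-05]
 [ 4.42839384e-01 -8.96600958e-01 -4.79333462e-05]
 [-4.12276795e-05  3.30984544e-05 -9.99999999e-01]] 0.08538540098448598 [ 1.04382544  0.41108839 -0.01269644  1.59619491  0.00564662  1.13431528
 -0.0822336 ] [ 0.34891783 -0.52585596  0.37414772] [-0.2793086  -0.13721101 -0.95034722]invalid input
```

View pics/w1.png

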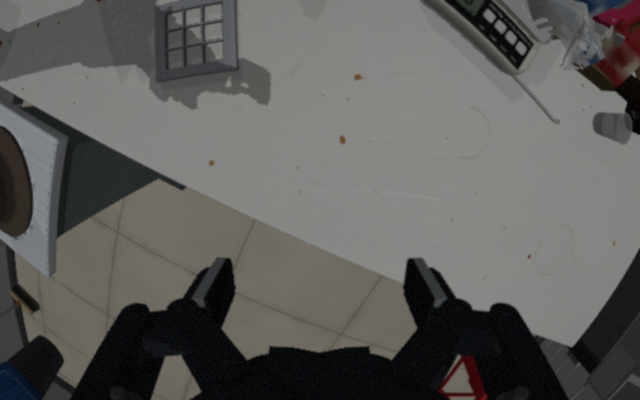

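The view shows only the start area with nothing relevant in it, because the move was refused. I'll retry with all six keys in every row.

```bash
python3 -m crank '[{"tx":0,"ty":0,"tz":-0.3,"ax":0,"ay":0,"az":0},{"tx":0.3,"ty":-0.2,"tz":-0.35,"ax":0,"ay":0,"az":0.13},{"tx":1,"ty":-0.75,"tz":-0.35,"ax":0,"ay":0,"az":0.13},{"tx":1,"ty":-0.75,"tz":-0.35,"ax":0,"ay":0,"az":0.13},{"tx":1,"ty":-0.75,"tz":-0.35,"ax":0,"ay":0,"az":0.13},{"tx":1,"ty":-0.75,"tz":-0.35,"ax":0,"ay":0,"az":0.13},{"tx":1,"ty":-0.75,"tz":-0.35,"ax":0,"ay":0,"az":0.13},{"tx":1,"ty":-0.75,"tz":-0.35,"ax":0,"ay":0,"az":0.13},{"tx":1,"ty":-0.75,"tz":-0.35,"ax":0,"ay":0,"az":0.13}]' -0.55
python3 - <<'E'
from h import *
p=wrist();cv2.imwrite("pics/w2.png",p["color"]);o=env.get_obs();print(o["position"],o["tcp_rot"],o["finger_gap"],o["joint_positions"],p["t"],p["R"][:,2]);wtips(p)
E
```

```text
time_s: 2.72
position: [0.4461, -0.2258, 0.3364]
tcp_rot: [[0.999, 0.051, 0.0], [0.051, -0.999, -0.001], [0.0, 0.001, -1.0]]
ft_force: [0.3, -0.4, 0.3]
finger_gap: 0.0193
grasp_force: 0.0
[ 0.44562208 -0.22687228  0.33624158] [[ 9.98780400e-01  4.93723898e-02 -2.81839666e-04]
 [ 4.93722066e-02 -9.98780254e-01 -6.23664120e-04]
 [-3.12287682e-04  6.08988453e-04 -9.99999766e-01]] 0.01918672010342922 [ 0.52827266  0.12816344 -0.17304987  1.72705075  0.02362849  1.28839338
 -1.17137626] [ 0.52643581 -0.22233458  0.47924001] [-0.31089192 -0.01614786 -0.95030809]
catch_knob [206. 103.] 0.71 [ 0.5262 -0.1033  0.16  ]
catch_pivot [207.  75.] 0.79 [ 0.5584 -0.0975  0.145 ]
catch_pivot [70. 26.] 0.73 [0.6505 0.1208 0.145 ]
plate_grip [205.  17.] 0.62 [ 0.6227 -0.0958  0.156 ]
plate_grip [268. 184.] 0.58 [ 0.4385 -0.1717  0.156 ]
grid_centre [279. 172.] 0.79 [ 0.4373 -0.1747  0.088 ]
grid_centre [225.  30.] 0.71 [ 0.6227 -0.0973  0.088 ]
chipper [242.  39.] 0.69 [ 0.6284 -0.098   0.    ]
lens [12. 35.] 0.83 [0.6663 0.2523 0.16  ]
lens [238.  36.] 0.7 [ 0.5971 -0.1355  0.16  ]
bench_camera [13. 34.] 0.66 [ 0.7387  0.4878 -0.    ]
bench_camera [70. 27.] 0.61 [0.7024 0.2696 0.    ]
```

```bash
python3 -m crank '[{"tx":0.29,"ty":-0.397,"tz":0,"ax":0,"ay":0,"az":0},{"tx":0.29,"ty":-0.397,"tz":0,"ax":0,"ay":0,"az":0},{"tx":0.29,"ty":-0.397,"tz":0.1,"ax":0,"ay":0,"az":0},{"tx":0.29,"ty":-0.397,"tz":0.42,"ax":0,"ay":0,"az":0},{"tx":0.29,"ty":-0.397,"tz":0.42,"ax":0,"ay":0,"az":0},{"tx":0.29,"ty":-0.397,"tz":0.42,"ax":0,"ay":0,"az":0}]' -0.3
python3 - <<'E'
from h import *
p=wrist();cv2.imwrite("pics/w3.png",p["color"]);o=env.get_obs();print(o["position"],o["finger_gap"],o["joint_positions"],p["t"]);wtips(p)
E
```

```text
time_s: 3.88
position: [0.5253, -0.1025, 0.208]
tcp_rot: [[0.999, 0.05, -0.005], [0.05, -0.999, 0.001], [-0.005, -0.001, -1.0]]
ft_force: [0.2, -0.4, 0.7]
finger_gap: 0.0298
grasp_force: 0.0
[ 0.52674603 -0.10267374  0.21011766] 0.030156264770107084 [ 0.32806455  0.29984347 -0.27773792  1.82131577  0.09403179  1.03485739
 -1.50694872] [ 0.60638922 -0.09941008  0.3504157 ]
catch_pivot [316. 173.] 0.92 [ 0.5591 -0.0996  0.145 ]
plate_grip [318.  72.] 0.92 [ 0.6257 -0.0978  0.156 ]
grid_centre [371. 273.] 0.82 [ 0.4471 -0.1587  0.088 ]
grid_centre [318.  82.] 0.56 [ 0.6235 -0.0974  0.088 ]
chipper [318.  85.] 0.91 [ 0.6262 -0.0968  0.    ]
bench_camera [66. 50.] 0.67 [0.7002 0.2666 0.    ]
```

View pics/w3.png

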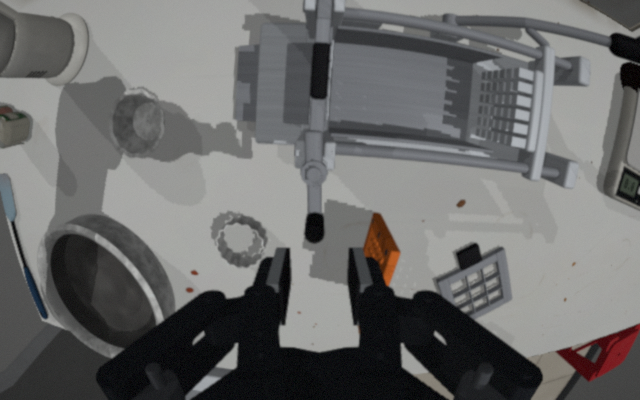

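The catch bar points down to the black knob at about (314,222), between the finger tips at columns 290 and 350. The black grip is at (319,70), the pivot at (316,172) and the orange plate at (380,245). Next I'll measure the knob.

Run:
```python
from h import *
p=wrist();g=cv2.cvtColor(p["color"],cv2.COLOR_BGR2GRAY)
m=(g[190:250,295:335]<45).astype('uint8');n,_,s,c=cv2.connectedComponentsWithStats(m);print([(s[i].tolist(),(c[i]+[295,190]).round(1)) for i in range(1,n) if s[i][4]>30])
for px,z in[((314,220),.173),((314,232),.15),((316,173),.148)]:print(wz(p,px,z))
print(env.get_obs()["position"])
```

```text
[([10, 25, 18, 29, 440], array([313.9, 228.9]))]
[ 0.53675486 -0.09977738  0.173     ]
[ 0.51851725 -0.10024976  0.15      ]
[ 0.56135998 -0.0996617   0.148     ]
[ 0.52737992 -0.10254688  0.21118905]
```

```bash
python3 -m crank '[{"tx":-0.003,"ty":-0.008,"tz":0,"ax":0,"ay":0,"az":0},{"tx":-0.003,"ty":-0.008,"tz":0.18,"ax":0,"ay":0,"az":0},{"tx":-0.003,"ty":-0.008,"tz":0.18,"ax":0,"ay":0,"az":0},{"tx":-0.003,"ty":-0.008,"tz":0.18,"ax":0,"ay":0,"az":0}]' -0.3
python3 -m crank '[{"tx":0,"ty":0,"tz":0,"ax":0,"ay":0,"az":0},{"tx":0,"ty":0,"tz":0,"ax":0,"ay":0,"az":0},{"tx":0,"ty":0,"tz":0,"ax":0,"ay":0,"az":0}]' -0.58
```

```text
time_s: 4.82
position: [0.5265, -0.1, 0.1575]
tcp_rot: [[0.999, 0.051, 0.001], [0.051, -0.999, 0.0], [0.001, -0.0, -1.0]]
ft_force: [-0.2, 1.0, 0.8]
finger_gap: 0.0298
grasp_force: 0.0
time_s: 5.2
position: [0.5263, -0.1002, 0.157]
tcp_rot: [[0.999, 0.05, 0.001], [0.05, -0.999, -0.0], [0.001, 0.0, -1.0]]
ft_force: [-0.1, 0.2, 0.6]
finger_gap: 0.0178
grasp_force: 0.0
```

```bash
python3 -m crank '[{"tx":0.001,"ty":0.02,"tz":0,"ax":0,"ay":0,"az":-0.056},{"tx":0.005,"ty":0.039,"tz":0,"ax":0,"ay":0,"az":-0.111},{"tx":0.012,"ty":0.057,"tz":0,"ax":0,"ay":0,"az":-0.167},{"tx":0.023,"ty":0.074,"tz":0,"ax":0,"ay":0,"az":-0.222},{"tx":0.036,"ty":0.089,"tz":0,"ax":0,"ay":0,"az":-0.278},{"tx":0.052,"ty":0.101,"tz":0,"ax":0,"ay":0,"az":-0.333},{"tx":0.069,"ty":0.11,"tz":0,"ax":0,"ay":0,"az":-0.389},{"tx":0.088,"ty":0.116,"tz":0,"ax":0,"ay":0,"az":-0.444},{"tx":0.105,"ty":0.119,"tz":0,"ax":0,"ay":0,"az":-0.49},{"tx":0.105,"ty":0.119,"tz":0,"ax":0,"ay":0,"az":-0.49},{"tx":0.105,"ty":0.119,"tz":0,"ax":0,"ay":0,"az":-0.49}]'
python3 -m crank '[{"tx":0,"ty":0,"tz":0,"ax":0,"ay":0,"az":0},{"tx":0,"ty":0,"tz":-0.4,"ax":0,"ay":0,"az":0},{"tx":0,"ty":0,"tz":-0.4,"ax":0,"ay":0,"az":0},{"tx":0,"ty":0,"tz":-0.4,"ax":0,"ay":0,"az":0},{"tx":0,"ty":0,"tz":-0.4,"ax":0,"ay":0,"az":0}]' -0.3
python3 - <<'E'
from h import *
p=wrist();cv2.imwrite("pics/w4.png",p["color"]);o=env.get_obs();print(o["position"],o["tcp_rot"],o["finger_gap"],o["joint_positions"],p["t"]);wtips(p)
E
```

```text
time_s: 6.58
position: [0.5591, -0.1343, 0.1564]
tcp_rot: [[-0.016, 1.0, 0.0], [1.0, 0.016, -0.0], [-0.0, 0.0, -1.0]]
ft_force: [-0.2, -0.6, -0.5]
finger_gap: 0.0178
grasp_force: 0.0
time_s: 7.2
position: [0.5589, -0.1343, 0.2761]
tcp_rot: [[-0.018, 1.0, -0.0], [1.0, 0.018, -0.001], [-0.001, -0.0, -1.0]]
ft_force: [0.1, 0.2, -0.5]
finger_gap: 0.0303
grasp_force: 0.0
[ 0.55850013 -0.13422191  0.27521724] [[-1.84107637e-02  9.99829185e-01 -1.62601390e-03]
 [ 9.99830507e-01  1.84106889e-02 -6.09348069e-05]
 [-3.09883622e-05 -1.62686016e-03 -9.99998676e-01]] 0.029877774778689505 [ 0.62076422  0.35698404 -0.61564538  1.63129793  0.21638517  1.22399406
 -0.02103052] [ 0.55820401 -0.05525634  0.41887101]
catch_knob [320. 193.] 0.84 [ 0.56  -0.131  0.16 ]
catch_pivot [322. 149.] 0.92 [ 0.5618 -0.0952  0.145 ]
plate_grip [394. 157.] 0.77 [ 0.6243 -0.0987  0.156 ]
plate_grip [196. 209.] 0.57 [ 0.4422 -0.1502  0.156 ]
grid_centre [381. 150.] 0.87 [ 0.6267 -0.1023  0.088 ]
grid_centre [215. 193.] 0.76 [ 0.4394 -0.1544  0.088 ]
chipper [367. 133.] 0.87 [ 0.6234 -0.0915  0.    ]
```

View pics/w4.png

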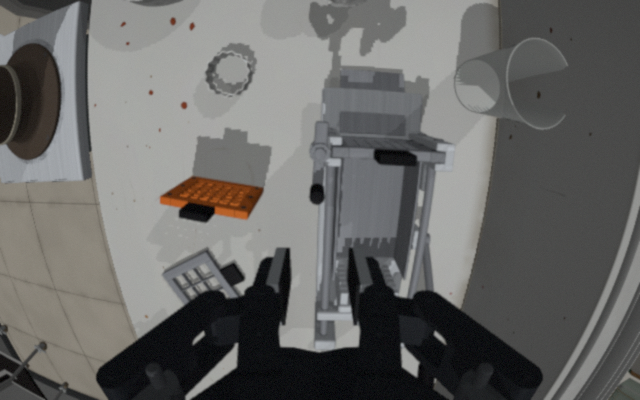

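The catch is now open. The knob is at (317,193), lying along the pusher side, and the grip at (395,157) is free. Next I'll move over the grip and turn back.

```bash
python3 -m crank '[{"tx":0.06,"ty":0.11,"tz":0,"ax":0,"ay":0,"az":0.05},{"tx":0.119,"ty":0.222,"tz":0,"ax":0,"ay":0,"az":0.11},{"tx":0.119,"ty":0.222,"tz":0,"ax":0,"ay":0,"az":0.496},{"tx":0.119,"ty":0.222,"tz":0,"ax":0,"ay":0,"az":0.496},{"tx":0.119,"ty":0.222,"tz":0,"ax":0,"ay":0,"az":0.496},{"tx":0.119,"ty":0.222,"tz":0,"ax":0,"ay":0,"az":0.496},{"tx":0.119,"ty":0.222,"tz":0.1,"ax":0,"ay":0,"az":0.496},{"tx":0.119,"ty":0.222,"tz":0.18,"ax":0,"ay":0,"az":0.496},{"tx":0.119,"ty":0.222,"tz":0.18,"ax":0,"ay":0,"az":0.496},{"tx":0.119,"ty":0.222,"tz":0.18,"ax":0,"ay":0,"az":0.496},{"tx":0.119,"ty":0.222,"tz":0.18,"ax":0,"ay":0,"az":0.496}]' 0
python3 - <<'E'
from h import *
p=wrist();cv2.imwrite("pics/w5.png",p["color"]);o=env.get_obs();print(o["position"],o["tcp_rot"],o["finger_gap"],o["joint_positions"],p["t"]);wtips(p)
E
```

```text
time_s: 8.98
position: [0.6254, -0.0971, 0.2225]
tcp_rot: [[0.999, 0.034, 0.0], [0.034, -0.999, 0.0], [0.0, 0.0, -1.0]]
ft_force: [-0.1, -0.7, -0.2]
finger_gap: 0.0426
grasp_force: 0.0
[ 0.62539042 -0.0972012   0.22260725] [[ 9.99449169e-01  3.31807434e-02  6.29207127e-04]
 [ 3.31807507e-02 -9.99449367e-01 -1.06521188e-06]
 [ 6.28825320e-04  2.19421899e-05 -9.99999802e-01]] 0.042674398335131786 [ 0.28684074  0.45056353 -0.29408425  1.5715749   0.13939024  1.13949959
 -1.57544538] [ 0.70565951 -0.09515686  0.36540125]
catch_knob [358. 300.] 0.68 [ 0.5558 -0.1315  0.16  ]
catch_pivot [319. 287.] 0.68 [ 0.5583 -0.0999  0.145 ]
catch_pivot [162. 199.] 0.25 [0.6324 0.0302 0.145 ]
plate_grip [316. 220.] 0.7 [ 0.6233 -0.096   0.156 ]
grid_centre [369. 330.] 0.86 [ 0.4586 -0.1621  0.088 ]
chipper [321. 170.] 0.9 [ 0.6267 -0.1001  0.    ]
bench_camera [ 71. 121.] 0.93 [0.7012 0.2732 0.    ]
```

View pics/w5.png

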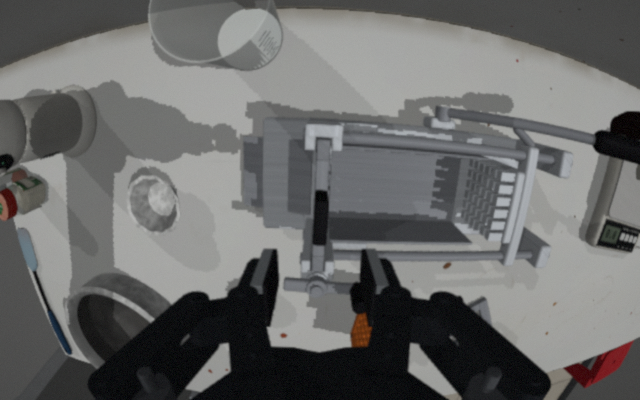

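The grip is centred between the fingers at (320,215), and the catch lies aside at (320,287). I'll go down and pinch.

```bash
python3 -m crank '[{"tx":-0.005,"ty":-0.002,"tz":0.13,"ax":0,"ay":0,"az":0},{"tx":-0.005,"ty":-0.002,"tz":0.27,"ax":0,"ay":0,"az":0},{"tx":-0.005,"ty":-0.002,"tz":0.27,"ax":0,"ay":0,"az":0},{"tx":-0.005,"ty":-0.002,"tz":0.27,"ax":0,"ay":0,"az":0}]'
python3 -m crank '[{"tx":0,"ty":0,"tz":0,"ax":0,"ay":0,"az":0},{"tx":0,"ty":0,"tz":0,"ax":0,"ay":0,"az":0},{"tx":0,"ty":0,"tz":0,"ax":0,"ay":0,"az":0},{"tx":0,"ty":0,"tz":0,"ax":0,"ay":0,"az":0},{"tx":0,"ty":0,"tz":0,"ax":0,"ay":0,"az":0}]' -1
```

```text
time_s: 9.88
position: [0.6245, -0.0966, 0.1428]
tcp_rot: [[0.999, 0.032, 0.002], [0.032, -1.0, -0.0], [0.002, 0.0, -1.0]]
ft_force: [0.1, 0.2, 0.4]
finger_gap: 0.0426
grasp_force: 0.0
time_s: 10.5
position: [0.6246, -0.0978, 0.1431]
tcp_rot: [[1.0, 0.03, 0.003], [0.03, -1.0, -0.001], [0.003, 0.001, -1.0]]
ft_force: [-0.4, -3.2, 6.9]
finger_gap: 0.009
grasp_force: 58.2
```

```bash
python3 -m crank '[{"tx":0,"ty":0,"tz":-0.02,"ax":0,"ay":0,"az":0},{"tx":0,"ty":0,"tz":-0.06,"ax":0,"ay":0,"az":0},{"tx":0,"ty":0,"tz":-0.1,"ax":0,"ay":0,"az":0},{"tx":0,"ty":0,"tz":-0.1,"ax":0,"ay":0,"az":0}]'
python3 -m crank '[{"tx":0,"ty":0,"tz":-0.06,"ax":0,"ay":0,"az":0},{"tx":0,"ty":0,"tz":-0.12,"ax":0,"ay":0,"az":0},{"tx":0,"ty":0,"tz":-0.18,"ax":0,"ay":0,"az":0},{"tx":0,"ty":0,"tz":-0.24,"ax":0,"ay":0,"az":0},{"tx":0,"ty":0,"tz":-0.3,"ax":0,"ay":0,"az":0},{"tx":0,"ty":0,"tz":-0.34,"ax":0,"ay":0,"az":0},{"tx":0,"ty":0,"tz":-0.34,"ax":0,"ay":0,"az":0},{"tx":0,"ty":0,"tz":-0.34,"ax":0,"ay":0,"az":0},{"tx":0,"ty":0,"tz":-0.34,"ax":0,"ay":0,"az":0}]'
python3 - <<'E'
from h import *
S=vision.get_image("side");T=vision.get_image("top")
cv2.imwrite("pics/side6.png",S["color"]);cv2.imwrite("pics/top6.png",T["color"])
for l in["lens","bench_camera","plate_grip","grid_centre"]:
  a=vision.tip_of(S,l)[:2];b=vision.tip_of(T,l)[:2]
  for x in a:
    for y in b:print(l,x["pixel"],y["pixel"],round(x["confidence"],2),round(y["confidence"],2),tri([ray(S,x["pixel"]),ray(T,y["pixel"])]).round(4))
s=S["color"][200:340,180:320];t=T["color"][110:220,190:330]
cv2.imwrite("pics/cam6.png",np.hstack([cv2.resize(s,(400,400)),cv2.resize(t,(400,400*110//140)) if 0 else cv2.copyMakeBorder(cv2.resize(t,(400,314)),0,86,0,0,0)]))
E
```

```text
time_s: 11.0
position: [0.6237, -0.0975, 0.1722]
tcp_rot: [[1.0, 0.03, 0.0], [0.03, -1.0, -0.001], [0.0, 0.001, -1.0]]
ft_force: [-0.7, -3.7, 1.6]
finger_gap: 0.009
grasp_force: 60.1
time_s: 12.12
position: [0.6232, -0.0966, 0.2725]
tcp_rot: [[0.999, 0.032, -0.001], [0.032, -0.999, 0.0], [-0.001, -0.0, -1.0]]
ft_force: [1.3, -0.9, -4.7]
finger_gap: 0.0091
grasp_force: 59.1
lens [247.8, 239.2] [245.9, 170.2] 0.88 0.66 [0.6635 0.2527 0.1573]
bench_camera [238.3, 299.4] [251.5, 163.1] 0.69 0.83 [ 0.7111  0.2667 -0.0118]
plate_grip [405.2, 143.0] [408.5, 270.0] 0.77 0.9 [ 0.425  -0.1609  0.1189]
plate_grip [405.2, 143.0] [396.9, 212.1] 0.77 0.66 [ 0.4952 -0.1202  0.1575]
plate_grip [320.0, 186.5] [408.5, 270.0] 0.73 0.9 [ 0.524  -0.1509 -0.0113]
plate_grip [320.0, 186.5] [396.9, 212.1] 0.73 0.66 [ 0.613  -0.1579 -0.0526]
grid_centre [404.7, 166.3] [387.1, 182.4] 0.84 0.84 [ 0.5289 -0.0856  0.1408]
grid_centre [404.7, 166.3] [404.2, 265.2] 0.84 0.74 [ 0.4272 -0.1632  0.0488]
grid_centre [321.8, 112.1] [387.1, 182.4] 0.65 0.84 [ 0.6216 -0.0949  0.215 ]
grid_centre [321.8, 112.1] [404.2, 265.2] 0.65 0.74 [ 0.5229 -0.1035  0.2297]
```

View pics/cam6.png

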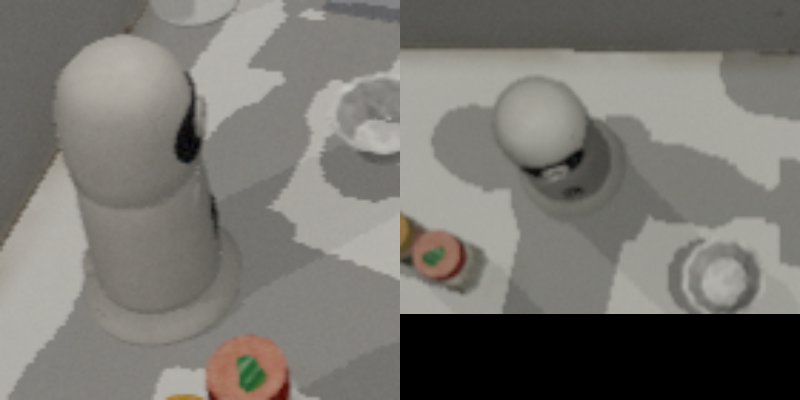

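The two crops show the camera's window facing right and down in the top view. The dome centre is near top pixel (239,153), the lens near (246,170) and the foot centre near (250,167). I'll work out its yaw from these.

Run:
```python
from h import *
S=vision.get_image("side");T=vision.get_image("top")
for n,p,px,z in[("dome T",T,(239,153),.168),("foot T",T,(250.7,167),.005),("lensT",T,(245.9,170.2),.16),("lensT0",T,(243.2,169),.16),("lensS",S,(247,239),.16),("footS",S,(180+165*.35,200+285*.35),.005),("domeS",S,(180+125*.35,200+105*.35),.165)]:
    print(n,atz(p,px,z).round(4))
# bowl rim
for r in[(259-75/2.667*0,0)]:pass
```

```text
dome T [0.7015 0.269  0.168 ]
foot T [0.7027 0.2673 0.005 ]
lensT [0.6595 0.2514 0.16  ]
lensT0 [0.6625 0.2583 0.16  ]
lensS [0.6673 0.2549 0.16  ]
footS [0.6977 0.2779 0.005 ]
domeS [0.7056 0.2635 0.165 ]
```

```bash
python3 -m crank '[{"tx":-0.04,"ty":-0.1,"tz":-0.02,"ax":0,"ay":0,"az":0},{"tx":-0.1,"ty":-0.22,"tz":-0.02,"ax":0,"ay":0,"az":-0.05},{"tx":-0.16,"ty":-0.36,"tz":-0.02,"ax":0,"ay":0,"az":-0.1},{"tx":-0.22,"ty":-0.5,"tz":-0.02,"ax":0,"ay":0,"az":-0.15},{"tx":-0.28,"ty":-0.63,"tz":-0.02,"ax":0,"ay":0,"az":-0.2},{"tx":-0.33,"ty":-0.74,"tz":-0.02,"ax":0,"ay":0,"az":-0.25},{"tx":-0.37,"ty":-0.84,"tz":-0.02,"ax":0,"ay":0,"az":-0.3},{"tx":-0.4,"ty":-0.9,"tz":-0.02,"ax":0,"ay":0,"az":-0.35},{"tx":-0.42,"ty":-0.95,"tz":-0.02,"ax":0,"ay":0,"az":-0.4},{"tx":-0.432,"ty":-0.973,"tz":-0.02,"ax":0,"ay":0,"az":-0.45},{"tx":-0.432,"ty":-0.973,"tz":-0.02,"ax":0,"ay":0,"az":-0.45},{"tx":-0.432,"ty":-0.973,"tz":-0.02,"ax":0,"ay":0,"az":-0.45}]'
python3 - <<'E'
from h import *
p=wrist();cv2.imwrite("pics/w7.png",p["color"]);o=env.get_obs();print(o["position"],o["tcp_rot"],o["finger_gap"],o["joint_positions"],p["t"]);wtips(p,["lens","bench_camera"])
K=p["camera_matrix"];print(K[0][0],K[0][2],K[1][2])
T=vision.get_image("top");S=vision.get_image("side")
for z in(.05,.08,.11):print(z,atz(T,(259.5,250.7),z).round(3),atz(T,(228,268),z).round(3),"side far rim",atz(S,(444,249),z).round(3))
E
```

```text
time_s: 14.22
position: [0.4852, 0.1904, 0.2793]
tcp_rot: [[0.129, 0.992, 0.0], [0.992, -0.129, -0.0], [-0.0, 0.0, -1.0]]
ft_force: [0.4, -0.2, -3.8]
finger_gap: 0.0089
grasp_force: 59.0
[0.48525147 0.19034489 0.27932921] [[ 1.28958348e-01  9.91649971e-01  2.82833641e-04]
 [ 9.91649963e-01 -1.28958248e-01 -3.48271430e-04]
 [-3.08889622e-04  3.25384478e-04 -9.99999899e-01]] 0.009021120005072976 [ 0.10394149  0.26542928 -0.69017847  1.74538254  0.18099053  1.19517767
 -0.76513764] [0.49623386 0.2686839  0.42214981]
lens [494. 102.] 0.62 [0.6592 0.2596 0.16  ]
bench_camera [459.  94.] 0.76 [0.6975 0.2678 0.    ]
309.70691628693146 318.8997413414519 202.3188230441187
0.05 [0.463 0.226 0.05 ] [0.416 0.309 0.05 ] side far rim [0.323 0.095 0.05 ]
0.08 [0.462 0.222 0.08 ] [0.416 0.302 0.08 ] side far rim [0.328 0.124 0.08 ]
0.11 [0.461 0.217 0.11 ] [0.416 0.295 0.11 ] side far rim [0.333 0.152 0.11 ]
```

View pics/w7.png

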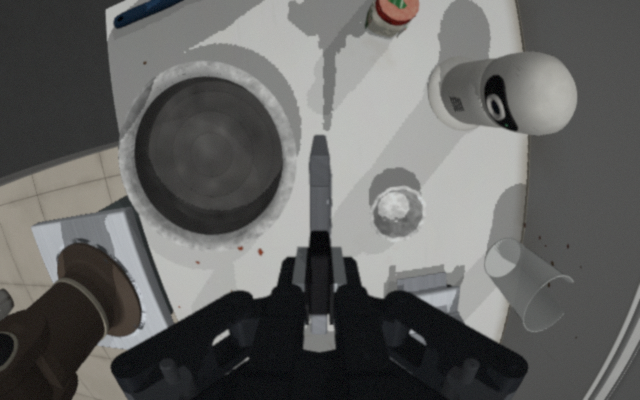

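Viewed from above, the lens ring is at (494,107), the dome is centred near (545,93), and the foot's left edge is at (430,95). The bowl's rim edge is at (297,150), near the plate. I'll check the yaw and the rim height.

Run:
```python
from h import *
p=wrist()
for z in(.05,.07,.09,.11):print("rim",z,wz(p,(297,150),z).round(3))
print("lens",wz(p,(495,107),.16).round(4))
# predict post features for yaw check: foot circle & dome, axis candidates
K=np.array(p["camera_matrix"])
def proj(X):
    c=p["R"].T@(np.array(X)-p["t"]);th=np.arctan2(np.hypot(c[0],c[1]),c[2]);u=c[:2]/np.hypot(c[0],c[1]);return u*th*K[0,0]+K[:2,2]
for a in[(.7025,.2685),(.6985,.2685),(.7025,.2645)]:
    f=np.array([proj((a[0]+.054*np.cos(t),a[1]+.054*np.sin(t),0)) for t in np.linspace(0,6.28,60)])
    print(a,"foot minx",f[f[:,0].argmin()].round(1),"miny",f[:,1].min().round(1),"maxy",f[f[:,1].argmax()].round(1),"top",proj((*a,.211)).round(1),proj((*a,.17)).round(1))
g=p["color"][40:145,420:590];cv2.imwrite("pics/cam8.png",cv2.resize(g,None,fx=4,fy=4,interpolation=cv2.INTER_CUBIC))
```

```text
rim 0.05 [0.462 0.218 0.05 ]
rim 0.07 [0.464 0.221 0.07 ]
rim 0.09 [0.466 0.223 0.09 ]
rim 0.11 [0.468 0.226 0.11 ]
lens [0.6591 0.2558 0.16  ]
(0.7025, 0.2685) foot minx [427.9  93.2] miny 57.2 maxy [463.4 130.7] top [563.1  95.2] [535.2  94.1]
(0.6985, 0.2685) foot minx [425.2  93.3] miny 57.2 maxy [461.1 130.8] top [560.   95.1] [532.2  94. ]
(0.7025, 0.2645) foot minx [428.1  96. ] miny 59.9 maxy [463.6 133.4] top [563.2  99.9] [535.4  98.2]
```

View pics/cam8.png

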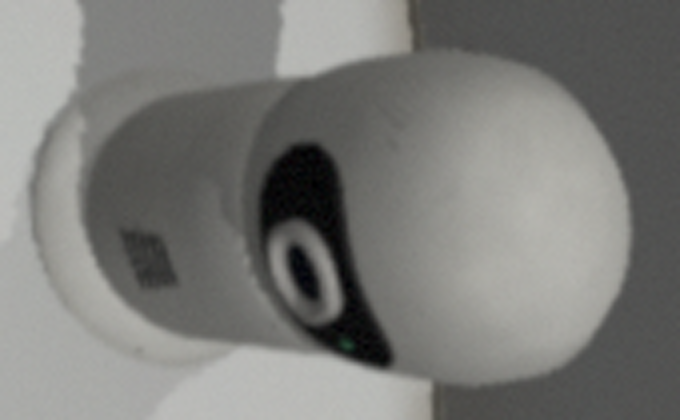

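The foot outline matches an axis at (0.7025,0.2685), so the camera yaw is about 0.32 and the lens is at (0.6645,0.256). I'll turn square to it, then go down.

```bash
python3 -m crank '[{"tx":0.018,"ty":0.015,"tz":0,"ax":0,"ay":0,"az":-0.05},{"tx":0.036,"ty":0.03,"tz":0,"ax":0,"ay":0,"az":-0.1},{"tx":0.036,"ty":0.03,"tz":0,"ax":0,"ay":0,"az":-0.143},{"tx":0.036,"ty":0.03,"tz":0.05,"ax":0,"ay":0,"az":-0.143},{"tx":0.036,"ty":0.03,"tz":0.1,"ax":0,"ay":0,"az":-0.143},{"tx":0.036,"ty":0.03,"tz":0.15,"ax":0,"ay":0,"az":-0.143},{"tx":0.036,"ty":0.03,"tz":0.187,"ax":0,"ay":0,"az":-0.143},{"tx":0.036,"ty":0.03,"tz":0.187,"ax":0,"ay":0,"az":-0.143},{"tx":0.036,"ty":0.03,"tz":0.187,"ax":0,"ay":0,"az":-0.143},{"tx":0.036,"ty":0.03,"tz":0.187,"ax":0,"ay":0,"az":-0.143},{"tx":0.036,"ty":0.03,"tz":0.187,"ax":0,"ay":0,"az":-0.143}]'
python3 - <<'E'
from h import *
S=vision.get_image("side");T=vision.get_image("top")
a=[(n,l,[(np.round(r["pixel"]).tolist(),round(r["confidence"],2)) for r in vision.tip_of(p,l)[:2]]) for n,p in(("S",S),("T",T)) for l in("grid_centre","blade_plate","lens")]
for x in a:print(x)
cv2.imwrite("pics/f9.png",cv2.resize(S["color"][130:330,200:467],(800,600)))
E
```

```text
time_s: 15.9
position: [0.4954, 0.2007, 0.2236]
tcp_rot: [[-0.318, 0.948, 0.001], [0.948, 0.318, 0.0], [-0.0, 0.001, -1.0]]
ft_force: [0.0, 0.2, -3.3]
finger_gap: 0.009
grasp_force: 59.0
('S', 'grid_centre', [([352.0, 228.0], 0.58)])
('S', 'blade_plate', [([398.0, 180.0], 0.96), ([349.0, 252.0], 0.76)])
('S', 'lens', [([248.0, 239.0], 0.9), ([389.0, 224.0], 0.19)])
('T', 'grid_centre', [([404.0, 265.0], 0.62)])
('T', 'blade_plate', [([402.0, 267.0], 0.81), ([264.0, 238.0], 0.54)])
('T', 'lens', [([249.0, 172.0], 0.97)])
```

View pics/f9.png

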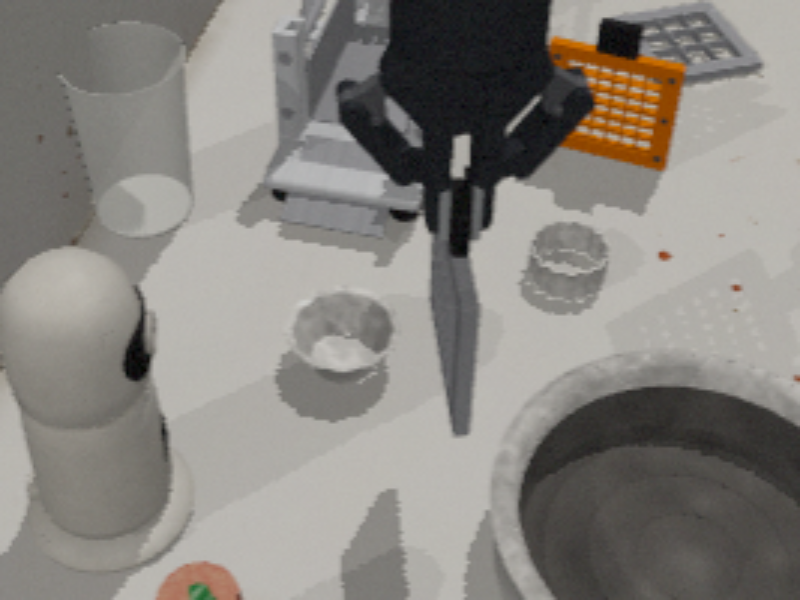

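The plate hangs upright at (455,330), clear of the bowl, with its broad face towards the camera lens at (137,345). I'll do one numeric check, then hand in.

Run:
```python
from h import *
S=vision.get_image("side");T=vision.get_image("top");o=env.get_obs()
G=np.array([.4954,.2007,.2236-.055])
p,d=ray(S,(352,228));d/=np.linalg.norm(d);print("ray miss",np.linalg.norm(np.cross(G-p,d)))
L=tri([ray(S,(248,239)),ray(T,(249,172))]);print("lens",L)
for yaw in(.25,.32,.4):
  for l in(L[:2],(.6645,.256)):
    e=G[:2]-l;print(yaw,e@[np.cos(yaw),np.sin(yaw)],e@[-np.sin(yaw),np.cos(yaw)])
print(o["time_s"],o["grasp_force"],o["joint_velocities"])
```

```text
ray miss 0.0036191872558541697
lens [0.66317459 0.24670684 0.15094428]
0.25 -0.17394115545687205 -0.003068502854761193
0.25 -0.17752452945804512 -0.01174484741065885
0.32 -0.17372979343793926 0.009104951589786983
0.32 -0.17791123999981204 0.0007004867802265086
0.4 -0.1724465351146375 0.022959394556422923
0.4 -0.17728624841555624 0.014915968716033234
16.4 58.99086356163025 [ 7.86999014e-04  1.01126051e-03  9.75267790e-05 -6.30793008e-04
  7.12743061e-04 -1.00128535e-03  3.24532712e-04]
```

All limits are met with margin.

```bash
python3 -c "
from cell import job_done
print(job_done())"
```

```text
the job is handed in; nothing more can be done
None
```

The job is handed in: the catch is open and the blade plate is held still and upright about 18 cm in front of the lens, cutting side to it, within about 1 cm of centre by my measurements; the verdict was not shown.

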